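Lean the orange phone on the desk stand

TASK

Take the phone in the orange case out of its charging dock and lean it on the aluminium phone stand: foot on the tray behind the lip, back resting against the backrest, upright way up, screen outward, centred and square to the stand, then let go. Set it down without dropping or ramming it, and leave the phone in the blue case standing in its dock.

Things in the scene. Friction and masses are not known exactly. Their poses are not given: they have to be found in the camera images.
- orange_phone_center (a point): Middle of the phone in an orange case: slab 12 mm thick, 78 wide, 150 tall, 0.22 kg, standing upright at first, foot 8 mm above the desk, in a low dock's 15 mm slot (dock top at 34 mm; lifts straight out). x: out of the dark screen side (case covers back and edges), y: across its width, z: up along its height.
- blue_phone_center (a point): Middle of the phone in a blue case: slab 12 mm thick, 78 wide, 150 tall, 0.22 kg, standing upright at first, foot 8 mm above the desk, in a low dock's 15 mm slot (dock top at 34 mm; lifts straight out). x: out of the dark screen side (case covers back and edges), y: across its width, z: up along its height. A bystander: not to be disturbed.
- phone_stand: Fixed stand, open to its +x. Origin on the desk, mid-base (110 x 90 x 8 mm); z up. Aluminium backrest 70 wide, 90 high, leaning back 22 degrees (top to -x). Tray square to it, 24 mm deep, then a lip 10 mm high. Tray meets backrest at x 20, z 30 mm (middle y 0). A phone leaning well has its middle at x -3, y 0, z 102 mm, top tilted back 22 degrees to -x, screen facing +x and up.
There are look-alikes about, which are no part of the job. Leave any turquoise look-alike of the part that bears orange_phone_center alone.

How it is judged (in metres and radians):
At the end, for the whole second after the job is handed in: Orange phone at rest and released on the stand: its middle at x -20 to +15 mm, y within 18 mm, z 88 to 114 mm in the stand's frame, leaning back 11 to 34 degrees from vertical, square to the stand within 11 degrees, top up, screen outward (x of orange_phone_center in the frame of phone_stand between -0.02 and 0.015 m and y of orange_phone_center in the frame of phone_stand between -0.018 and 0.018 m and z of orange_phone_center in the frame of phone_stand between 0.088 and 0.114 m and angle between orange_phone_center's own z axis and vertical between 0.19 and 0.6 rad and angle between the y axis of orange_phone_center and the y axis of phone_stand, either way round below 0.2 rad and x of phone_stand in the frame of orange_phone_center below -0.01 m and linear speed of orange_phone below 0.02 m/s and angular speed of orange_phone below 0.1 rad/s); the robot touches nothing.
It fails at once if the blue phone is moved more than 30 mm or tipped more than 20 degrees (distance of blue_phone_center from where it was at the start of the episode above 0.03 m or angle between blue_phone_center's own z axis and vertical above 0.35 rad).
It fails at once if the orange phone is dropped or rammed onto the stand (more than 60 N) (contact force between orange_phone and phone_stand above 60 N).
It also fails if it takes over 43 s, if anything falls off the work surface, if the arm or the gripper's body presses on something with over 40 N, if the wrist force passes 120 N, or if a joint passes its speed limit or range.

ROBOT

A 6-joint arm with a two-finger parallel gripper is mounted at the origin on the work surface. World frame = base frame: x ahead of the robot, y to its left, z up, the work surface at z = 0. Lengths are in mm, angles in rad, forces in N, time in s.
With the tool pointing down it reaches from about 350 to 975 mm from the base axis. Payload 7.1 kg.
Tool frame: the origin (TCP) lies between the finger pads; the fingertips stand 19 mm ahead of it and the grasp point (between the pads) is the TCP (ctrl.tcp_to_tips is the distance from the TCP to the fingertips, in mm); z points along the fingers, y is the line along which they close (so a half turn about z gives the same grasp; the last joint's range is limited). The gripper opens to 88 mm and grips with 3 to 60 N. Pads are 20 mm wide; open, the fingers measure 115 mm over their backs; the gripper's body (75 mm by 178 mm) begins 61 mm behind the grasp point.
Start: joints at [-1.368, 0.423, 1.63, -0, 1.089, -0.019], TCP at [137.511, -609.669, 241.675] pointing down, gripper open.
Joint ranges: [-3, 3], [-0.9, 2.11], [0.09, 2.58], [-1.31, 4.45], [0.11, 2.69], [-2.54, 2.54]. Speed limits (rad/s): [2.39, 2.39, 3.01, 3.14, 3.14, 3.14].

INTERFACE

Orientations are given as a rotation vector (axis times angle).
In Python, from workcell import status, optics, ctrl gives the robot as it stands. The module is installed in compiled form; this text tells all that it offers.
- The arm moves only by the shell command python3 -m inch 'ROWS'. ROWS is JSON, a list that holds one entry, the list of rows, each a list of 7 numbers: the shift along the tool's x, y, z in mm, then the turn, a rotation vector about the tool's x, y, z in rad, then the opening in per cent of the stroke, from 0 (shut) to 100 (fully open). A call has 1 to 20 rows; each row is the pose to reach, as a shift and turn from the pose commanded when the call began, along the tool's axes at that moment; what a row does not reach only later rows make up. A row lasts 1/10 s, in which the tool goes at most 50 mm and 8.59 degrees, less where a joint would pass 70% of its speed; a pose out of reach is approached as far as the arm can. A call with a gripper value outside its range is refused whole. The fingers move at their own pace and stop on an object; the grip force is fixed at half the most. Time passes only in rows, so rows that repeat a pose let the fingers close. It gives the time, the measured TCP pose, the force, the opening and the grip force at its end, in the units of the state.
- status.get_obs(): the state, without advancing time (a new reading comes with each control period).
- optics.get_image(name): name is "scene" or "top"; returns a dict with "frame" (420x560x3 uint8, red, green, blue), "fx", "fy", "cx", "cy" (pixels), "rvec" (rotation vector, rad) and "tvec" (3), from world to camera coordinates, as OpenCV has them. Camera axes: x right, y down, z forward; pixel columns grow to the right and rows downward; lengths in mm; the calibration is good to about 2 mm. A picture is of the moment at which its call begins. There is no depth.
- ctrl.close_job(): hands the job in; it is judged then, once.
The state is a dict: "t": time; "qpos": joint angles; "qvel": joint speeds; "joint_torque": joint torques, N m; "ee_pos": TCP position; "orientation": TCP orientation; "ft_force": force on the tool from outside, world axes, zero at the start; "moment": the same for the moment, N m; "width": finger opening in mm; "grasp_force": force on a finger pad.
Only numpy, scipy, OpenCV 4.12 (cv2) and the standard library are available. Lean on these libraries where they do the work, as an engineer would, in place of code of your own. Each camera call takes 0.05 s, during which the arm holds its last target. There are 200 camera calls.

## Working session

There is one attempt and no reset: what is moved stays moved. The work goes in short steps, Python scripts to look and compute and a shell command to move; the robot and the scene stay as the last step left them, time stands still between calls to the robot, and variables do not carry over. Pictures are saved under pics/ and viewed, at most 10 in all, crops included, and the job is handed in when it is done.

```bash
mkdir -p pics
python3 - <<'E'
from workcell import status, optics, ctrl
import cv2,pickle
o=status.get_obs();print(o['t'],o['ee_pos'],o['orientation'],o['width'])
for n in("scene","top"):
    d=optics.get_image(n);pickle.dump(d,open(f'{n}0.pkl','wb'));cv2.imwrite(f'pics/{n}0.png',d['frame'][:,:,::-1])
    print(n,d['fx'],d['cx'],d['cy'],d['rvec'],d['tvec'])
E
```

```text
0.0 [ 137.4119521  -609.18643684  240.89773747] [-3.12082589e+00 -3.47491371e-01  2.11824496e-04] 87.90524633280727
scene 486.27265980240094 281.1956199697284 213.1869243240537 [ 1.61565862  2.14917296 -0.67233442] [  96.75404072 -338.74011651 1570.4508415 ]
top 384.48520805906514 273.52756817152436 208.32874810819578 [ 2.17389376 -2.16337502  0.1307854 ] [ 47.49480435 482.21742088 986.55957025]
```

View pics/scene0.png

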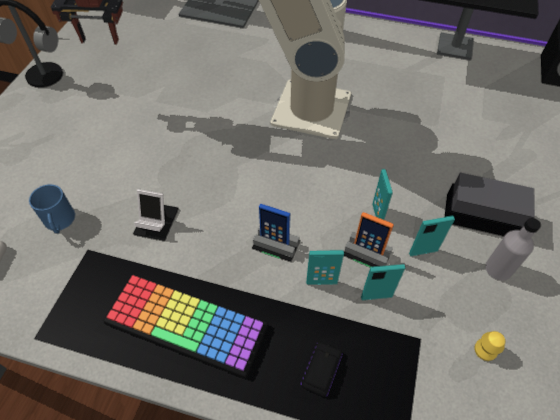

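View pics/top0.png

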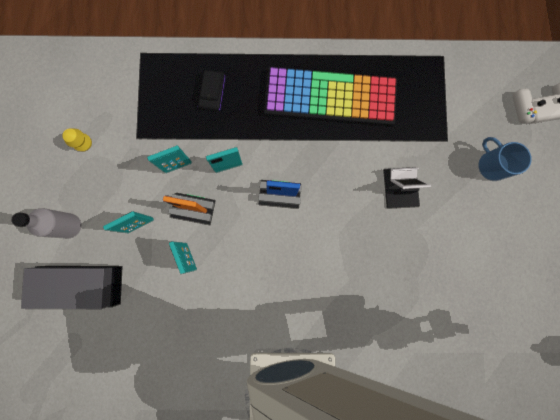

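Both views show the robot's side at the bottom of "top". The orange phone is at scene (373,235) / top (187,203), blue at scene (274,225) / top (282,187), and the stand at scene (150,213) / top (407,183). Turquoise look-alikes surround the orange one. I'll enlarge these areas next.

Run:
```python
import cv2,pickle,numpy as np
s=pickle.load(open('scene0.pkl','rb'))['frame'];t=pickle.load(open('top0.pkl','rb'))['frame']
r=lambda a:cv2.resize(a,(400,300),interpolation=cv2.INTER_CUBIC)
im=np.vstack([np.hstack([r(s[180:255,110:210]),r(s[200:275,325:425])]),np.hstack([r(t[150:225,350:450]),r(t[165:240,140:240])])])
cv2.imwrite('pics/c1.png',im[:,:,::-1])
```

```text
(no output)
```

View pics/c1.png

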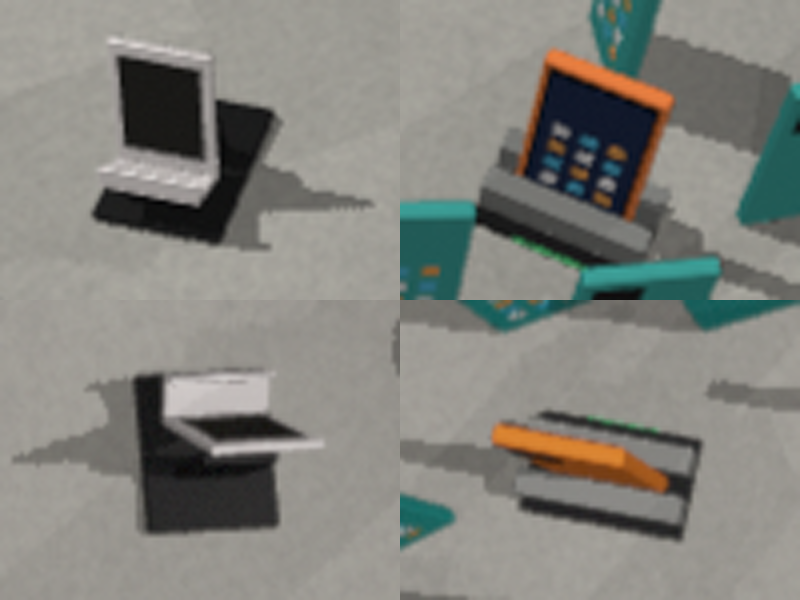

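The top view has +x up and +y left. In the crop, both the stand's opening and the orange screen face roughly world +x. Stand base corners in the crop are (147,532), (278,525) and (135,377). The backrest's top edge runs (215,450)–(322,440). The orange top face runs from about (495,430) to (625,458).

```bash
cat > h.py <<'E'
import cv2,numpy as np,pickle
def ray(d,u,v,z):
    R=cv2.Rodrigues(np.array(d['rvec'],float))[0];c=-R.T@np.array(d['tvec'],float)
    r=R.T@np.array([(u-d['cx'])/d['fx'],(v-d['cy'])/d['fy'],1]);return c+r*(z-c[2])/r[2]
def proj(d,P):
    K=np.array([[d['fx'],0,d['cx']],[0,d['fy'],d['cy']],[0,0,1.]])
    return cv2.projectPoints(np.array(P,float).reshape(-1,1,3),np.array(d['rvec'],float),np.array(d['tvec'],float),K,None)[0].reshape(-1,2)
E
python3 - <<'E'
from h import *
np.set_printoptions(precision=1,suppress=True)
t=pickle.load(open('top0.pkl','rb'));s=pickle.load(open('scene0.pkl','rb'))
for n,d in(('top',t),('scene',s)):
    hsv=cv2.cvtColor(d['frame'],cv2.COLOR_RGB2HSV)
    x0,y0,x1,y1=(140,165,240,240) if n=='top' else (340,205,405,262)
    m=np.zeros(hsv.shape[:2],np.uint8)
    m[y0:y1,x0:x1]=cv2.inRange(hsv,(3,150,(190 if n=='top' else 120)),(20,255,255))[y0:y1,x0:x1]
    c=max(cv2.findContours(m,0,2)[0],key=cv2.contourArea)
    print(n,cv2.boundingRect(c),cv2.minAreaRect(c))
    if n=='top':
        b=cv2.boxPoints(cv2.minAreaRect(c));W=np.array([ray(d,u,v,158) for u,v in b]);print(b,W,W.mean(0),np.linalg.norm(W-np.roll(W,1,0),axis=1))
P=lambda u,v:(350+u/4-.375,150+(v-300)/4-.375)
for nm,(u,v),z in(('LB',(147,532),8),('RB',(278,525),8),('LT',(135,377),8),('brL',(215,452),113),('brR',(322,442),113)):
    print(nm,ray(t,*P(u,v),z))
Q=lambda u,v:(110+u/4-.375,180+v/4-.375)
for nm,(u,v),z in(('base backright',(278,110),8),('front right',(220,238),8),('front left',(93,215),8),('brL',(108,38),113.4),('brR',(214,55),113.4)):
    print('sc',nm,ray(s,*Q(u,v),z))
Q=lambda u,v:(325+(u-400)/4-.375,200+v/4-.375)
for u,v in((552,50),(673,97)): print('sc phone',ray(s,*Q(u,v),158))
# turquoise / blue
hsv=cv2.cvtColor(t['frame'],cv2.COLOR_RGB2HSV)
for c in cv2.findContours(cv2.inRange(hsv,(80,120,80),(95,255,255)),0,2)[0]:
    if cv2.contourArea(c)>60: print('turq',[ray(t,*p,150)[:2] for p in cv2.boxPoints(cv2.minAreaRect(c))])
E
```

```text
top (163, 197, 33, 9) ((179.0962371826172, 200.98678588867188), (32.74192810058594, 4.115777492523193), 10.619654655456543)
[[162.6 200. ]
 [163.4 195.9]
 [195.6 202. ]
 [194.8 206. ]] [[485.2 305.1 158. ]
 [494.5 303.7 158. ]
 [481.  229.7 158. ]
 [471.6 231.2 158. ]] [483.1 267.4 158. ] [75.2  9.5 75.2  9.5]
scene (361, 213, 32, 42) ((380.9842529296875, 228.4008026123047), (45.52922821044922, 23.505023956298828), 60.42216110229492)
LB [ 487.6 -254.1    8. ]
RB [ 492.8 -342.8    8. ]
LT [ 593.7 -248.9    8. ]
brL [ 524.7 -264.9  113. ]
brR [ 531.2 -330.4  113. ]
sc base backright [ 489.2 -251.2    8. ]
sc front right [ 595.5 -247.1    8. ]
sc front left [ 602.4 -334.6    8. ]
sc brL [ 532.8 -330.1  113.4]
sc brR [ 526.5 -260.2  113.4]
sc phone [475.2 233.4 158. ]
sc phone [488.4 306.7 158. ]
turq [array([388., 291.]), array([401.6, 256.4]), array([329.6, 226.5]), array([316.2, 260.8])]
turq [array([425.8, 442.8]), array([475.7, 347.1]), array([441.6, 328.7]), array([392.1, 424.2])]
turq [array([590.6, 211.1]), array([613.4, 138.8]), array([572.4, 126.2]), array([549.8, 198.1])]
turq [array([588.9, 347.5]), array([621.4, 265.9]), array([573.9, 247.1]), array([541.9, 328.4])]
```

Sizes check out: the phone top measures 75×9.5 mm plus a pixel, and the base and backrest edges fit 110×90 and 70.
- Orange phone: (485, 268), yaw −10.3°.
- Stand: (543.5, −295.5), yaw 3.3°.

I'll compute the moves, going round via (450,−250).

```bash
cat >> h.py <<'E'
from scipy.spatial.transform import Rotation as Ro
def go(p,yaw,tilt=0):
    "tool x at yaw (deg), then tool leaned: tilt about tool x brings tool z toward +tool y"
    from workcell import status
    o=status.get_obs();R0=Ro.from_rotvec(o['orientation'])
    R=Ro.from_euler('z',yaw,degrees=True)*Ro.from_euler('x',180,degrees=True)*Ro.from_euler('x',-tilt,degrees=True)
    print(o['t'],np.round(o['ee_pos'],1),'shift',np.round(R0.inv().apply(np.array(p)-o['ee_pos']),1),'turn',np.round((R0.inv()*R).as_rotvec(),4),'toolz',np.round(R.apply([0,0,1]),3))
E
python3 -c "
from h import *
go((450,-250,270),45);go((485,268,260),79.7)"
```

```text
0.1 [ 137.4 -609.2  241. ] shift [ 383.9 -281.7  -28.6] turn [-1.300e-03 -4.000e-04 -5.636e-01] toolz [ 0. -0. -1.]
0.1 [ 137.4 -609.2  241. ] shift [ 532.  -779.3  -17.9] turn [-1.2000e-03 -9.0000e-04 -1.1692e+00] toolz [ 0. -0. -1.]
```

```bash
python3 -m inch '[[[384,-282,-29,0,0,-0.56,100],[384,-282,-29,0,0,-0.56,100],[384,-282,-29,0,0,-0.56,100],[384,-282,-29,0,0,-0.56,100],[384,-282,-29,0,0,-0.56,100],[384,-282,-29,0,0,-0.56,100],[384,-282,-29,0,0,-0.56,100],[384,-282,-29,0,0,-0.56,100],[384,-282,-29,0,0,-0.56,100],[532,-779,-18,0,0,-1.17,100],[532,-779,-18,0,0,-1.17,100],[532,-779,-18,0,0,-1.17,100],[532,-779,-18,0,0,-1.17,100],[532,-779,-18,0,0,-1.17,100],[532,-779,-18,0,0,-1.17,100],[532,-779,-18,0,0,-1.17,80],[532,-779,-18,0,0,-1.17,60],[532,-779,-18,0,0,-1.17,60],[532,-779,-18,0,0,-1.17,60],[532,-779,-18,0,0,-1.17,60]]]'
python3 -c "
from h import *
go((485,268,260),79.7)"
```

```text
t: 2.1
ee_pos: [484.8, 269.9, 259.4]
orientation: [-2.41, -2.015, 0.0]
ft_force: [0.3, 0.1, -1.1]
width: 53.5
grasp_force: 0.0
2.1 [484.8 269.9 259.4] shift [-1.9  0.6 -0.6] turn [-0.0002 -0.      0.0019] toolz [ 0. -0. -1.]
```

Run:
```python
from h import *
from workcell import optics
s=optics.get_image('scene')['frame'];t=optics.get_image('top')['frame']
r=lambda a:cv2.resize(a,(400,400),interpolation=cv2.INTER_CUBIC)
cv2.imwrite('pics/c2.png',np.hstack([r(s[150:290,300:440]),r(t[140:280,120:260])])[:,:,::-1])
```

```text
(no output)
```

View pics/c2.png

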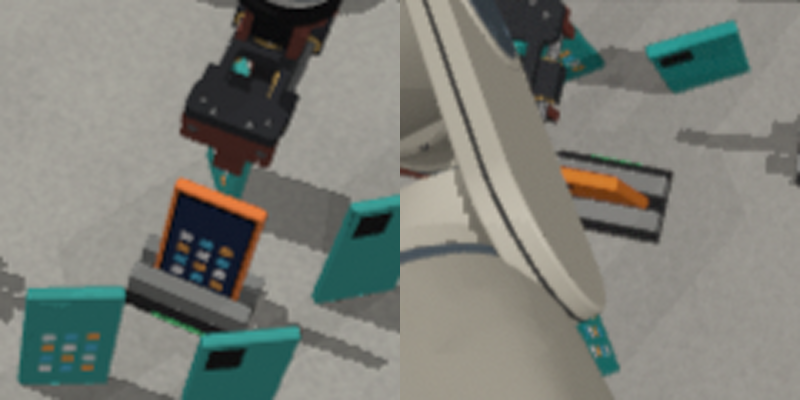

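The gripper sits squarely above the phone, which is at about (215,235) in the left panel, and the look-alikes are clear. I'll descend and grip 25 mm below its top.

```bash
python3 -m inch '[[[-2,0.6,40,0,0,0,60],[-2,0.6,70,0,0,0,60],[-2,0.6,95,0,0,0,60],[-2,0.6,115,0,0,0,60],[-2,0.6,126,0,0,0,60],[-2,0.6,126,0,0,0,60],[-2,0.6,126,0,0,0,30],[-2,0.6,126,0,0,0,10],[-2,0.6,126,0,0,0,0],[-2,0.6,126,0,0,0,0],[-2,0.6,126,0,0,0,0],[-2,0.6,126,0,0,0,0],[-2,0.6,126,0,0,0,0],[-2,0.6,126,0,0,0,0]]]'
```

```text
t: 3.6
ee_pos: [484.5, 265.4, 133.9]
orientation: [-2.411, -2.013, 0.002]
ft_force: [-5.5, 2.8, 5.7]
width: 12.2
grasp_force: 30.0
```

```bash
python3 -m inch '[[[0,0,-10,0,0,0,0],[0,0,-25,0,0,0,0],[0,0,-50,0,0,0,0],[0,0,-90,0,0,0,0],[0,0,-130,0,0,0,0],[0,0,-170,0,0,0,0],[0,0,-200,0,0,0,0],[0,0,-200,0,0,0,0],[0,0,-200,0,0,0,0]]]'
python3 -c "
from h import *
th=np.radians(3.3);x=np.array([np.cos(th),np.sin(th),0]);y=np.array([-x[1],x[0],0]);z=np.array([0,0,1.]);S=np.array([543.5,-295.5,0])
a=np.radians(22);up=-np.sin(a)*x+np.cos(a)*z;n=np.cos(a)*x+np.sin(a)*z
final=S-3*x+102*z+50*up
print('final tcp',final)
go((560,0,335),83);go(final+up*100+n*12,93.3,22);go(final+up*100+n*12,93.3,-22)
d=pickle.load(open('scene0.pkl','rb'))
from workcell import optics
im=optics.get_image('scene')['frame'];cv2.imwrite('pics/s2.png',im[:,:,::-1])"
```

```text
t: 4.5
ee_pos: [485.3, 264.9, 333.6]
orientation: [2.411, 2.014, 0.001]
ft_force: [1.1, -0.4, -3.6]
width: 11.6
grasp_force: 30.0
final tcp [ 521.8057032  -296.75088528  148.35919273]
4.5 [485.3 264.9 333.6] shift [-247.4  120.7   -1.3] turn [ 0.001  -0.0002 -0.0568] toolz [ 0. -0. -1.]
4.5 [485.3 264.9 333.6] shift [-552.4  110.2   88.1] turn [-0.3812  0.0453 -0.2336] toolz [ 0.374  0.022 -0.927]
4.5 [485.3 264.9 333.6] shift [-552.4  110.2   88.1] turn [ 0.3831 -0.0455 -0.2336] toolz [-0.374 -0.022 -0.927]
```

View pics/s2.png

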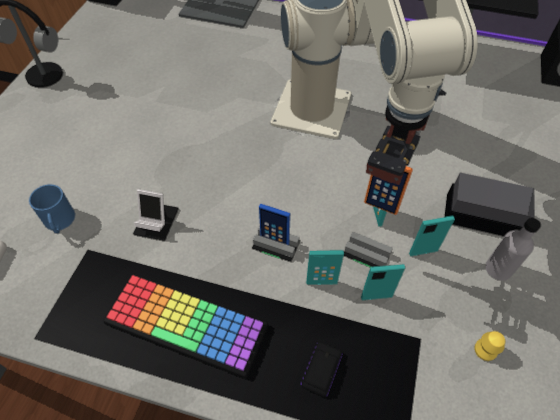

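The phone is held upright with its screen outward at scene (387,190), and it has cleared the dock and the look-alikes. I'll carry it gently over toward the stand and tilt at the end.

```bash
python3 -m inch '[[[-10,5,0,0,0,0,0],[-33,16,0,0,0,0,0],[-66,32,0,0,0,0,0],[-99,48,0,0,0,0,0],[-132,64,0,0,0,0,0],[-165,80,0,0,0,0,0],[-200,97,0,0,0,-0.03,0],[-235,110,0,0,0,-0.06,0],[-270,115,0,-0.02,0,-0.08,0],[-305,115,0,-0.05,0.01,-0.1,0],[-340,115,5,-0.1,0.01,-0.12,0],[-375,114,15,-0.15,0.02,-0.15,0],[-410,113,30,-0.2,0.02,-0.18,0],[-445,112,45,-0.25,0.03,-0.2,0],[-480,111,60,-0.3,0.035,-0.22,0],[-510,110,73,-0.34,0.04,-0.233,0],[-535,110,82,-0.37,0.045,-0.233,0],[-548,110,88,-0.381,0.045,-0.233,0],[-552,110,88,-0.381,0.045,-0.233,0],[-552,110,88,-0.381,0.045,-0.233,0]]]'
python3 - <<'E'
from h import *
from workcell import optics
for n in('scene','top'):
    d=optics.get_image(n);pickle.dump(d,open(n+'1.pkl','wb'))
s=pickle.load(open('scene1.pkl','rb'))['frame'];t=pickle.load(open('top1.pkl','rb'))['frame']
r=lambda a:cv2.resize(a,(400,480),interpolation=cv2.INTER_CUBIC)
cv2.imwrite('pics/c3.png',np.hstack([r(s[110:260,85:210]),r(t[120:270,345:470])])[:,:,::-1])
E
```

```text
t: 6.55
ee_pos: [494.4, -297.9, 244.5]
orientation: [1.961, 2.073, 0.401]
ft_force: [-0.1, 0.4, -2.4]
width: 12.3
grasp_force: 30.0
```

View pics/c3.png

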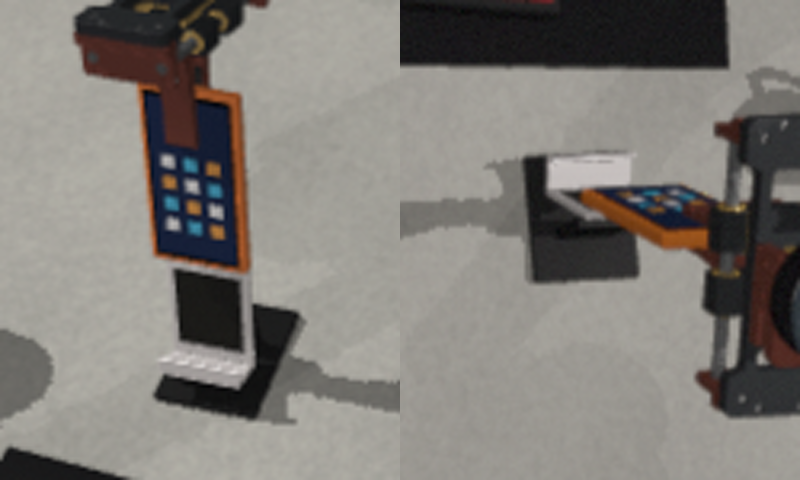

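Run:
```python
from h import *
from workcell import status
np.set_printoptions(precision=1,suppress=True)
o=status.get_obs();R=Ro.from_rotvec(o['orientation']).as_matrix();p=np.array(o['ee_pos'])
s=pickle.load(open('scene1.pkl','rb'));t=pickle.load(open('top1.pkl','rb'))
c=p+R[:,2]*50.9
for nm,sy,sz in(('footL',-1,1),('footR',1,1),('topL',-1,-1),('topR',1,-1)):
    P=c+R[:,0]*39*sy+R[:,2]*75*sz+R[:,1]*6
    print(nm,P,(proj(s,P)-[85,110])*3.2)
Q=[c+R[:,0]*39*sy+R[:,2]*75+R[:,1]*sn*6 for sy in(-1,1) for sn in(-1,1)]
print('top view foot L/R back,front',(proj(t,Q)-[345,120])*3.2+[400,0])
th=np.radians(3.3);x=np.array([np.cos(th),np.sin(th),0]);S=np.array([543.5,-295.5,0])
a=np.radians(22);up=-np.sin(a)*x+[0,0,np.cos(a)];n=np.cos(a)*x+[0,0,np.sin(a)]
f=S-3*x+[0,0,102]+50.9*up
go(f+n*8+up*30,93.3,22);go(f+n*3,93.3,22)
```

```text
footL [ 549.8 -333.   130.8] [[146.8 255.2]]
footR [ 545.4 -255.1  130.9] [[241.7 273.2]]
topL [ 494.  -336.2  270. ] [[129.9  77.8]]
topR [ 489.6 -258.4  270.1] [[231.6  95.6]]
top view foot L/R back,front [[683.6 195.6]
 [684.7 179.8]
 [580.4 200.8]
 [581.1 185.1]]
6.65 [ 495.2 -297.1  245.4] shift [-1.2 -3.6 69.1] turn [-0. -0. -0.] toolz [ 0.4  0.  -0.9]
6.65 [ 495.2 -297.1  245.4] shift [-1.2 -8.5 99.1] turn [-0. -0. -0.] toolz [ 0.4  0.  -0.9]
```

The phone sits true in the hand, within a few millimetres sideways. I'll descend along the backrest direction, slowing near the tray and watching force.

```bash
python3 -m inch '[[[-4,-6,10,0,0,0,0],[-4,-6,25,0,0,0,0],[-4,-6,40,0,0,0,0],[-4,-6,55,0,0,0,0],[-4,-6,68,0,0,0,0],[-4,-6,78,0,0,0,0],[-4,-6,84,0,0,0,0],[-4,-6,88,0,0,0,0],[-4,-6,90,0,0,0,0],[-4,-6,91,0,0,0,0],[-4,-6,92,0,0,0,0],[-4,-6,92,0,0,0,0]]]'
python3 - <<'E'
from h import *
from workcell import optics
s=optics.get_image('scene')['frame'];t=optics.get_image('top')['frame']
r=lambda a:cv2.resize(a,(400,480),interpolation=cv2.INTER_CUBIC)
cv2.imwrite('pics/c4.png',np.hstack([r(s[145:265,100:200]),r(t[130:250,365:465])])[:,:,::-1])
E
```

```text
t: 7.85
ee_pos: [524.4, -300.1, 158.4]
orientation: [1.958, 2.072, 0.401]
ft_force: [-0.3, -0.6, -2.7]
width: 11.5
grasp_force: 30.0
```

View pics/c4.png

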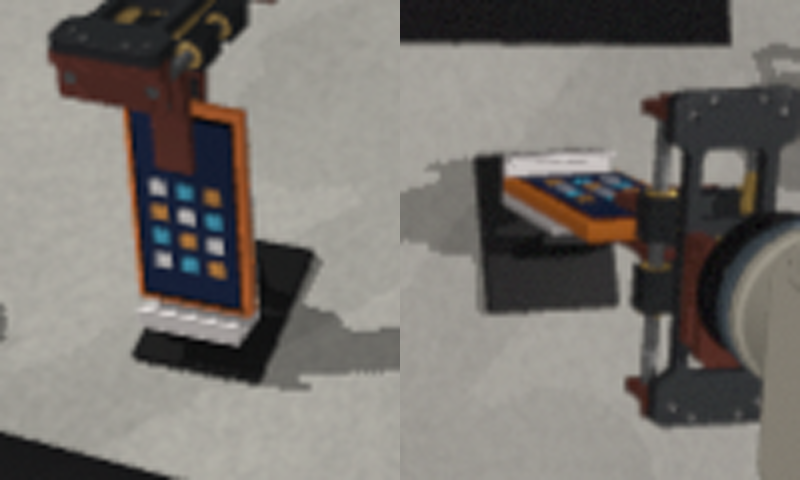

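The foot is behind the lip and centred on the tray (scene crop (197,305)), with no contact force yet. I'll keep easing down.

```bash
for i in 1 ; do python3 -m inch '[[[0,0,1,0,0,0,0],[0,0,2,0,0,0,0],[0,0,3,0,0,0,0],[0,0,4,0,0,0,0],[0,0,5,0,0,0,0],[0,0,6,0,0,0,0],[0,0,6,0,0,0,0]]]'; done
```

```text
t: 8.65
ee_pos: [526.5, -299.8, 152.3]
orientation: [1.958, 2.073, 0.401]
ft_force: [-0.6, 0.4, -2.6]
width: 11.8
grasp_force: 30.0
```

```bash
python3 -m inch '[[[0,0,0.7,0,0,0,0],[0,0,1.4,0,0,0,0],[0,0,2,0,0,0,0],[0,0,2,0,0,0,0]]]'
```

```text
t: 9.05
ee_pos: [527.3, -299.8, 150.7]
orientation: [1.958, 2.073, 0.402]
ft_force: [-1.1, 0.9, -1.0]
width: 12.1
grasp_force: 30.0
```

```bash
python3 -m inch '[[[0,0,0.5,0,0,0,0],[0,0,1,0,0,0,0],[0,0,1,0,0,0,0]]]'
```

```text
t: 9.35
ee_pos: [527.4, -299.9, 150.7]
orientation: [1.957, 2.073, 0.402]
ft_force: [-7.1, -0.3, 10.4]
width: 11.9
grasp_force: 30.0
```

It touches the tray at about 13 N. I'll ease off slightly, then move back to the backrest.

```bash
python3 -m inch '[[[0,0,-0.7,0,0,0,0],[0,-1,-0.7,0,0,0,0],[0,-2,-0.7,0,0,0,0],[0,-3,-0.7,0,0,0,0],[0,-3,-0.7,0,0,0,0]]]'
```

```text
t: 9.85
ee_pos: [525.2, -300.4, 149.9]
orientation: [1.957, 2.071, 0.402]
ft_force: [0.2, 0.1, 5.6]
width: 11.8
grasp_force: 30.0
```

```bash
python3 -m inch '[[[0,-1,-0.3,0,0,0,0],[0,-2,-0.3,0,0,0,0],[0,-2.5,-0.3,0,0,0,0],[0,-2.5,-0.3,0,0,0,0]]]'
```

```text
t: 10.25
ee_pos: [523.1, -300.2, 149.0]
orientation: [1.957, 2.072, 0.402]
ft_force: [4.4, 1.7, 2.2]
width: 11.9
grasp_force: 30.0
```

```bash
python3 -m inch '[[[0,-0.7,0,0,0,0,0],[0,-1,0,0,0,0,0],[0,-1,0,0,0,0,0]]]'
```

```text
t: 10.55
ee_pos: [523.0, -300.2, 149.0]
orientation: [1.956, 2.072, 0.403]
ft_force: [9.7, 3.8, 1.4]
width: 11.9
grasp_force: 30.0
```

It's seated on the backrest. I'll release, then withdraw along the tool axis.

```bash
python3 -m inch '[[[0,0.8,0,0,0,0,0],[0,0.8,0,0,0,0,8],[0,0.8,0,0,0,0,14],[0,0.8,0,0,0,0,20],[0,0.8,0,0,0,0,30],[0,0.8,0,0,0,0,45],[0,0.8,0,0,0,0,45],[0,0.8,0,0,0,0,45],[0,0.8,-10,0,0,0,45],[0,0.8,-25,0,0,0,45],[0,0.8,-45,0,0,0,45],[0,0.8,-75,0,0,0,45],[0,0.8,-110,0,0,0,45],[0,0.8,-140,0,0,0,45],[0,0.8,-150,0,0,0,45],[0,0.8,-150,0,0,0,45],[0,0.8,-150,0,0,0,45]]]'
python3 - <<'E'
from h import *
from workcell import optics
s=optics.get_image('scene');t=optics.get_image('top')
hsv=cv2.cvtColor(s['frame'],cv2.COLOR_RGB2HSV);m=cv2.inRange(hsv,(3,150,120),(20,255,255));print(cv2.boundingRect(m[150:240,100:200]))
r=lambda a:cv2.resize(a,(400,480),interpolation=cv2.INTER_CUBIC)
cv2.imwrite('pics/c5.png',np.hstack([r(s['frame'][130:250,100:200]),r(t['frame'][130:250,365:465])])[:,:,::-1])
E
```

```text
t: 12.25
ee_pos: [465.8, -303.0, 287.2]
orientation: [1.959, 2.073, 0.401]
ft_force: [0.9, -0.2, -0.1]
width: 39.5
grasp_force: 0.0
(32, 20, 32, 56)
```

View pics/c5.png

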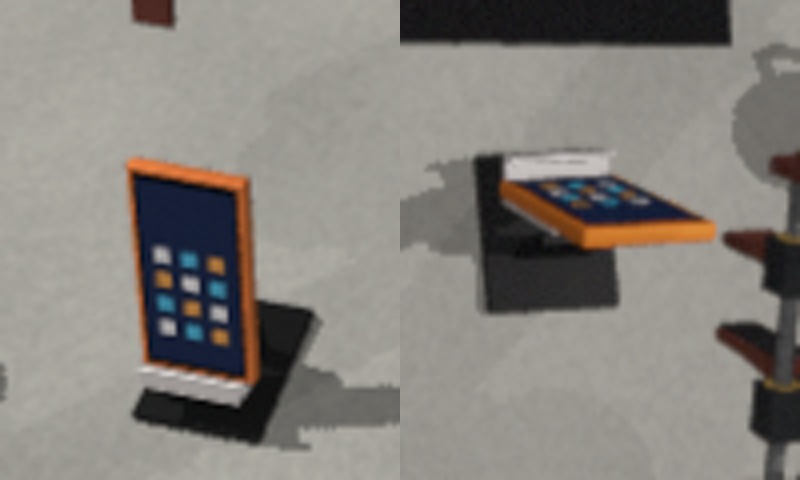

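The phone leans on the stand, foot behind the lip and square (scene crop (190,270)). It is centred, the gripper is clear, and the wrist force is about zero. Handing in.

```bash
python3 -c "
from workcell import ctrl
print(ctrl.close_job())"
```

```text
the job is handed in; nothing more can be done
None
```

I leaned the orange phone on the stand, centred and square with its screen outward, let go, and handed the job in at about 12 s; the hand-in returned no verdict, and I never touched the blue phone.

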